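# Bed a sprayed shaft on the run-out cradle and lock its end stop

## Task

Lift the sprayed shaft out of its wooden rest and lower it gently into the two open slots of the green run-out cradle, between its thrust screw and its end stop, so that both ends sit fully down and level. Then squeeze the end stop's red release button and, keeping it held in, slide the stop along its rail and gently push the shaft on until it bears on the thrust screw, which stands where the last job left it, and no end play is left. Let go so that the stop locks there against the shaft, and leave the other things on the bench where they are.

Things in the scene. Friction and masses are not known exactly. Their poses are not given: they have to be found in the camera images.
- cradle: fixed green run-out cradle, 84 mm wide (local x), 430 mm long (local y), 104 mm tall, origin under its centre, z up. A steel rail (36 mm wide, top at z = 30 mm) runs along local y. Two green uprights, 60 mm wide and 10 mm thick, stand across it at local y = -125 and -5 mm, 110 mm apart inside; each has an open slot at x = 0. The end stop rides on the +y part of the rail
- slot_near (a point): in the slot of the upright nearer the end stop, on the axis of a seated shaft (z = 78 mm), mid-thickness of the upright; axes are the cradle's. Slot 20 mm wide, mouth flared to about 40 mm, flat brass floor at z = 69 mm, upright's top at 104 mm
- slot_far (a point): the same point in the slot of the upright farther from the end stop, 120 mm along cradle -y from slot_near
- thrust_block: fixed green bracket at the cradle's far end (local y = -195 mm, 40 mm wide, 14 mm thick, top at z = 92 mm), with a thrust screw in it on the seated shaft's axis: a steel rod with a 14 mm brass tip that points along +y at the shaft's end. The tip stands 17 to 29 mm from the bracket's middle (unknown, different each time; it does not give when pushed). Origin on the bench under the bracket
- shaft: loose steel shaft, 0.6 to 0.9 kg, origin at its centre, axis along its own y, the same both ways round. Body 30 mm in diameter, 80 mm long, with two copper-coloured sprayed bands; at each end a journal 18 mm in diameter, 60 mm long; 200 mm overall. It goes down freely into the slots with its centre at cradle y = -64 to -52 mm; once in, it slides along them with 2 to 7 N
- rest: fixed wooden rest in which the shaft starts, 70 x 176 mm, origin under its centre: two boards (14 mm thick, 60 mm wide) at local y = -75 and +75 mm with V notches that carry the journals, shaft axis along local y, 55 mm above the bench; board tops at most 58 mm high, base board 10 mm thick, open between the boards
- endstop (a joint): travel of the end stop along the rail in m: 0 at the outer end, growing towards the shaft (cradle -y), up to 0.122; the grip block's middle is at cradle y = 0.175 minus this. It meets the shaft home on the thrust screw at some 0.095 to 0.11. A spring brake locks it against 30 N and more unless the button is held in by 5 mm or more; when free it slides with 1 to 2 N
- release (a joint): travel of the red release button in m: about 0 out (locked), 0.007 pushed fully in (free). Its spring needs about 2 N to start, rising to 12 N at 4 mm where the brake lets go, and 14 N to hold it fully in; it comes out again when let go
- stop_grip (a point): where to squeeze the end stop, z = 70 mm, midway between pressed-in button and opposite face of the grey grip block; moves with the stop, axes the cradle's. Block 28 mm wide (x), 36 mm long (y), top at z = 90 mm; red button, 26 x 26 mm, stands 10 mm out of its +x face (38 mm over both, 31 mm pressed) and goes in along -x. The saddle below is 56 x 56 mm, top at z = 43 mm
- stop_face (a point): centre of the stop's round brass face (20 mm across, on a rod) that looks along cradle -y at the shaft's end, at the height of the seated shaft's axis; 45 mm along -y from the middle of the grip block; moves with the stop
- powder: red bottle, 68 mm in diameter and 170 mm tall, bystander; origin under its centre
- grease: amber jar, 64 mm in diameter and 60 mm tall, bystander; origin under its centre
- wrench: steel wrench 190 mm long lying flat, bystander; origin under its middle
- vblock: steel V block, 60 x 60 x 50 mm, bystander; origin under its centre
Things that resemble listed ones, but are neither listed nor needed, are in the scene too. Several things have the shape of the shaft; the one meant has the colours described above.

How it is judged:
By the outcome, as a careful person would: the job done as asked, in the order asked, and still so for the second after the job is handed in, with the robot touching nothing.
It also fails if it takes over 54 s, if anything falls off the work surface, if the arm or the gripper's body presses on something with over 40 N, if the wrist force passes 120 N, or if a joint passes its speed limit or range.

## Robot

A 7-joint arm with a two-finger parallel gripper is mounted at the origin on the work surface. World frame = base frame: x ahead of the robot, y to its left, z up, the work surface at z = 0. Lengths are in mm, angles in rad, forces in N, time in s.
With the tool pointing down it reaches from about 400 to 850 mm from the base axis. Payload 10.4 kg.
Tool frame: the origin (TCP) lies between the finger pads; the fingertips stand 25 mm ahead of it and the grasp point (between the pads) lies 6 mm ahead of it; z points along the fingers, y is the line along which they close (so a half turn about z gives the same grasp; the last joint's range is limited). The gripper opens to 87 mm and grips with 3 to 60 N. Pads are 19 mm wide; open, the fingers measure 117 mm over their backs; the gripper's body (75 mm by 190 mm) begins 51 mm behind the grasp point.
Start: joints at [1.164, 0.332, -0.065, 1.46, 0.022, 1.35, -0.088], TCP at [234.051, -579.543, 247.576] pointing down, gripper open.
Joint ranges: [-2.6, 2.6], [-0.5, 2.12], [-1.47, 1.34], [0.16, 2.42], [-1.27, 4.41], [0.06, 2.06], [-2.6, 2.6]. Speed limits (rad/s): [2.22, 2.22, 2.79, 2.79, 3.14, 3.14, 3.14].

## Interface

Orientations are given as a unit quaternion [x, y, z, w].
In Python, from cell import ctrl gives the robot as it stands.
- The arm moves only by the tool arm_command, never from a script. Its argument "deltas" is a list of rows, each a list of 2 entries, a list of its own where there are three numbers: the shift along the tool's x, y, z in cm, then the turn, a rotation vector about the tool's x, y, z in degrees. In form: [[[dx, dy, dz], [ax, ay, az]], ...]. A call has 1 to 8 rows; each row shifts and turns the commanded pose from where the row before left it, along the tool's axes as they then stand; what a row does not reach is not made up. A row lasts 1/8 s, in which the tool goes at most 62.5 mm and 10.7 degrees, less where a joint would pass 70% of its speed; a pose out of reach is approached as far as the arm can. A call with a gripper value outside its range is refused whole. "fingers" is the opening, from 0 (shut) to 1 (fully open), set as the call begins (left out, the last holds). The fingers move at their own pace and stop on an object; the grip force is fixed at half the most. Time passes only in rows, so rows that do not move let the fingers close. It gives the time, the measured TCP pose, the force, the opening and the grip force at its end, in the units of the state.
- ctrl.state(): the state, without advancing time (a new reading comes with each control period).
- ctrl.snapshot(name): name is "scene" or "top" or "wrist"; returns (picture, depth): 420x560x3 uint8, blue, green, red; 420x560 float32, mm along the optical axis (not along the pixel's ray), 0 where there is no reading.
- ctrl.get_calibration(name): a dict with "intrinsics" (3x3 intrinsics, pixels), "eye" and "attitude" of the camera in the world; the wrist camera has in their place "mount" (4x4, takes a point from camera to tool coordinates, whose origin is the TCP and whose axes are the flange's). Camera axes: x right, y up, looking along -z (the intrinsics and any distortion apply to the point x, -y, -z); pixel columns grow to the right and rows downward; lengths in mm; the calibration is good to about 2 mm. The wrist camera is an equidistant fisheye: a pixel r from the principal point sees the ray r / f radians off the axis. A picture is of the moment at which its call begins: read the wrist's pose just before it. get_calibration takes no time and is no camera call.
- ctrl.job_done(): hands the job in; it is judged then, once.
Trained networks look in the newest picture that a camera, given by its name, has taken for a name from the list of things; names that differ only in an ending like _2 or _b are one class to them, and where a whole thing is asked for, a point or a joint stands for the part that bears it (a point fixed in the world has none). Each returns a list of dicts, best first, with "conf" (0 to 1); they miss things now and then, are a little off and sometimes report something else, mostly with a low value. They report only what shows in the picture. A call takes as long as a camera call. They do not tell look-alikes from the thing itself.
- ctrl.look_for(camera, label): "xy" ([column, row] in pixels, amid what is visible of it).
- ctrl.regions_of(camera, label): "region" (420x560 bool, what is visible of it) and "xy" ([column, row] in pixels, amid what is visible of it).
- ctrl.spot_point(camera, label): "xy" ([column, row] in pixels: a listed point, or the origin of a listed thing).
The state is a dict: "clock": time; "joint_positions": joint angles; "qvel": joint speeds; "joint_efforts": joint torques, N m; "eef_pos": TCP position; "eef_rot": TCP orientation; "ft_force": force on the tool from outside, world axes, zero at the start; "wrist_torque": the same for the moment, N m; "finger_gap": finger opening in mm; "grasp_force": force on a finger pad.
Only numpy, scipy, OpenCV 4.12 (cv2) and the standard library are available. Lean on these libraries where they do the work, as an engineer would, in place of code of your own. Each camera call takes 0.05 s, during which the arm holds its last target. There are 200 camera calls.

## Working session

There is one attempt and no reset: what is moved stays moved. The work goes in short steps, Python scripts to look and compute and a tool call to move; the robot and the scene stay as the last step left them, time stands still between calls to the robot, and variables do not carry over. Pictures are saved under pics/ and viewed, at most 10 in all, crops included, and the job is handed in when it is done.

Besides the shell and the picture viewer there is one more tool, called after ">>>" as name([rows], argument=value, ...), one row to a line, values as JSON. arm_command: Moves the arm, as the interface text tells. Its arguments: {"type":"object","properties":{"deltas":{"type":"array","items":{"type":"array"}},"fingers":{"type":"number"}},"required":["deltas"]}

```bash
ls; mkdir -p pics
cat > h.py <<'E'
import numpy as np, cv2
from cell import ctrl
from scipy.spatial.transform import Rotation as R
def pose(s=None):
    s=s or ctrl.state(); return np.array(s["eef_pos"]),R.from_quat(s["eef_rot"])
def cam(n):
    c=ctrl.get_calibration(n); K=np.array(c["intrinsics"])
    return c,K
def att(a):
    a=np.array(a,float)
    return R.from_matrix(a) if a.shape==(3,3) else R.from_quat(a)
def pts(n,uv,d,s=None):
    """world points of pixels uv with depth d along the optical axis"""
    c,K=cam(n); uv=np.atleast_2d(np.array(uv,float)); d=np.atleast_1d(d)
    x=(uv[:,0]-K[0,2])/K[0,0]; y=(uv[:,1]-K[1,2])/K[1,1]
    if n=="wrist":
        r=np.hypot(x,y)+1e-9; k=np.tan(r)/r; x=x*k; y=y*k
    P=np.c_[x*d,-y*d,-d]
    if n=="wrist":
        M=np.array(c["mount"]); p,q=pose(s); P=P@M[:3,:3].T+M[:3,3]; return q.apply(P)+p
    return att(c["attitude"]).apply(P)+np.array(c["eye"])
E
python3 - <<'E'
from h import *
for n in("scene","top","wrist"): print(n,ctrl.get_calibration(n))
for n in("scene","top"):
    im,d=ctrl.snapshot(n); cv2.imwrite(f"pics/{n}0.png",im); np.save(f"pics/{n}0.npy",d)
    for l in("cradle","shaft","rest","thrust_block","endstop","release","powder","grease","wrench","vblock"):
        o=ctrl.regions_of(n,l)
        for r in o[:4]:
            m=r["region"]&(d>0); P=pts(n,np.argwhere(m)[:,::-1],d[m])
            print(n,l,round(r["conf"],2),np.round(r["xy"]),np.median(P,0).round(),np.percentile(P[:,2],95).round())
    for l in("slot_near","slot_far","stop_grip","stop_face","cradle","shaft"):
        print(n,l,[(round(r["conf"],2),np.round(r["xy"],1).tolist()) for r in ctrl.spot_point(n,l)[:4]])
print(ctrl.state())
E
```

```text
pics
scene {'intrinsics': array([[458.02213869,   0.        , 275.34614046],
       [  0.        , 458.02213869, 211.3562163 ],
       [  0.        ,   0.        ,   1.        ]]), 'eye': array([1657.66939803,  392.82756366,  876.00981121]), 'attitude': array([0.27435877, 0.38426475, 0.72508282, 0.50132102])}
top {'intrinsics': array([[410.52869444,   0.        , 270.81605862],
       [  0.        , 410.52869444, 206.83244176],
       [  0.        ,   0.        ,   1.        ]]), 'eye': array([ 436.5473163 ,  -14.10076953, 1346.79194655]), 'attitude': array([ 0.02805303, -0.02687793, -0.70399078,  0.70914567])}
wrist {'intrinsics': array([[325.1922621 ,   0.        , 275.44678158],
       [  0.        , 325.1922621 , 208.11416364],
       [  0.        ,   0.        ,   1.        ]]), 'mount': array([[ 1.18824344e-03,  9.67560560e-01,  2.52636400e-01,
         6.87682045e+01],
       [ 9.99999281e-01, -1.19016522e-03, -1.45211322e-04,
        -1.04984919e+00],
       [ 1.60178308e-04,  2.52636391e-01, -9.67561279e-01,
        -1.37844019e+02],
       [ 0.00000000e+00,  0.00000000e+00,
[... 2414 characters left out ...]
s': array([ 1.16439372,  0.33221989, -0.06465768,  1.46010241,  0.02161709,
        1.34985922, -0.08850126]), 'qvel': array([ 0.00049154,  0.00066845,  0.00251608, -0.00186605,  0.00086461,
        0.00015435,  0.00231351]), 'joint_efforts': array([-1.13163987e-04, -6.23037171e+01,  2.45590269e-02, -3.90117824e+01,
       -6.12299982e-02,  3.16810515e-02,  4.97991050e-05]), 'eef_pos': array([ 234.03228642, -579.5644855 ,  247.56184315]), 'eef_rot': array([9.81646646e-01, 1.90708836e-01, 6.13493699e-06, 5.30580906e-05]), 'ft_force': array([ 0.27528091,  0.00496718, -0.56931906]), 'wrist_torque': array([0.01312098, 0.0198903 , 0.02359058]), 'grasp_force': 0.0, 'finger_gap': 86.95219710289753}
```

Run:
```python
import cv2,numpy as np
a=cv2.imread("pics/scene0.png")[150:330,150:420]; cv2.imwrite("pics/c1.png",cv2.resize(a,(780,520),interpolation=cv2.INTER_CUBIC))
b=cv2.imread("pics/top0.png")[90:300,130:420]; cv2.imwrite("pics/c2.png",cv2.resize(b,(800,580),interpolation=cv2.INTER_CUBIC))
```

```text
(no output)
```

View pics/c1.png

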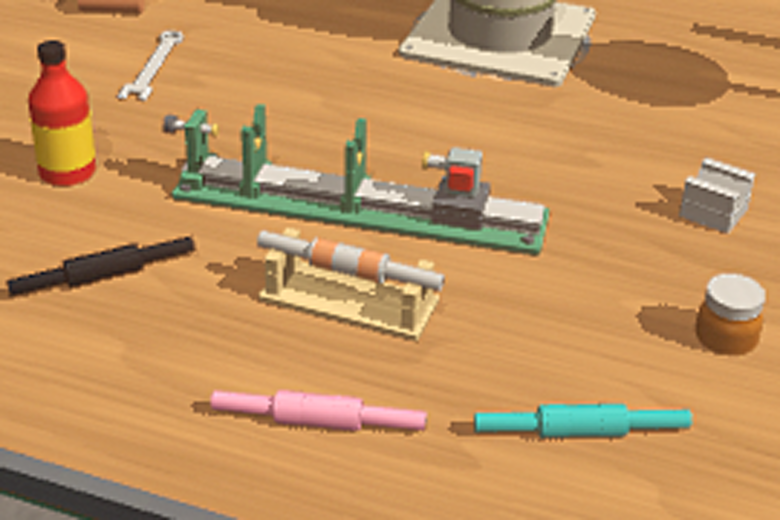

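View pics/c2.png

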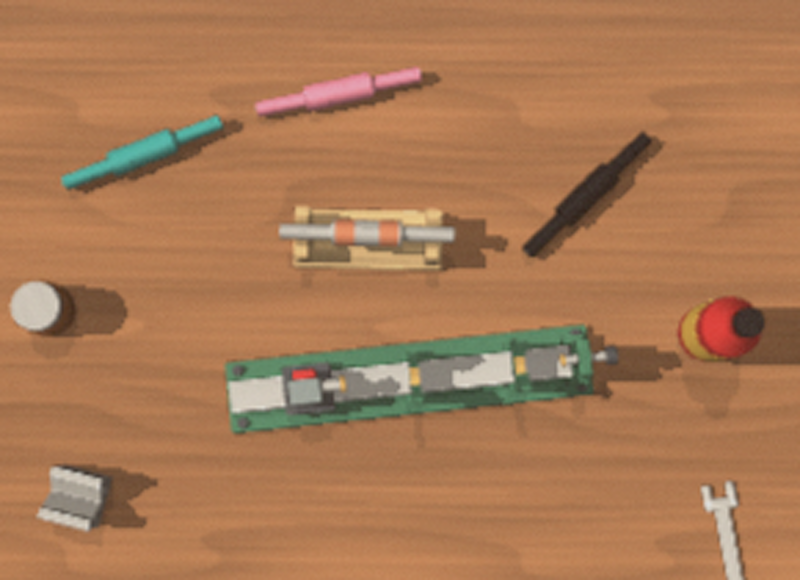

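Candidates in the scene picture: steel with copper bands in the rest (268,242), black (185,242), pink (260,293), teal (350,296). Only the one in the rest has copper bands on steel, and the enlarged crop confirms it. The thrust screw is at the −y end and the red button faces world +x.

```bash
cat >> h.py <<'E'
def ray(n,uv,z,s=None):
    "world point where the pixel's ray meets height z"
    a=pts(n,[uv],100.,s)[0]; b=pts(n,[uv],200.,s)[0]
    return a+(b-a)*(z-a[2])/(b[2]-a[2])
E
python3 - <<'E'
from h import *
for l,z,n0 in(("top",0,0),("scene",0,0)):
    Q={"scene":dict(near=(272.7,203.6),far=(235.9,198.1),face=(298.1,206.2),grip=(311.4,211.7)),"top":dict(near=(279.8,227.1),far=(314.9,222.9),face=(252.9,226.5),grip=(244.6,229))}[l]
    for k,v in Q.items(): print(l,k,ray(l,v,70 if k=="grip" else 78).round(1))
    print(l,"shaft",ray(l,{"scene":(268.5,240.9),"top":(265.2,173.9)}[l],55).round(1))
# shaft axis from depth in top
d=np.load("pics/top0.npy");im=cv2.imread("pics/top0.png")
yy,xx=np.mgrid[:420,:560]; P=pts("top",np.c_[xx.ravel(),yy.ravel()],d.ravel()).reshape(420,560,3)
m=(d>0)&(abs(P[...,0]-641)<40)&(abs(P[...,1]-17)<105)&(P[...,2]>60)
q=P[m];print(len(q),q.mean(0),(q.max(0)+q.min(0))/2,q.min(0),q.max(0),np.polyfit(q[:,1],q[:,0],1))
m=(d>0)&(abs(P[...,0]-480)<70)&(abs(P[...,1]+35)<240)&(P[...,2]<20)
m&=(im[...,1]>im[...,2].astype(int)+25)
u=P[m][:,:2].astype(np.float32);print("green",len(u),cv2.minAreaRect(u))
E
```

```text
top near [472.8 -39.8  78. ]
top far [ 486.5 -148.2   78. ]
top face [474.   43.3  78. ]
top grip [466.3  69.3  70. ]
top shaft [641.9   7.   55. ]
scene near [490.6 -37.1  78. ]
scene far [ 503.4 -161.3   78. ]
scene face [475.4  44.   78. ]
scene grip [478.6  89.8  70. ]
scene shaft [652.1  10.5  55. ]
375 [642.0162022   17.27675697  65.88158751] [639.13309173  15.5847239   68.67959991] [612.5993407  -83.90413635  60.09360076] [665.66684276 115.07358416  77.26559905] [1.57341249e-02 6.41744368e+02]
green 955 ((475.8486328125, -34.33685302734375), (80.08792114257812, 423.22052001953125), 6.61389684677124)
```

>>> arm_command([
  [[0,0,-1],[0,0,-8]],
  [[0,0,-1],[0,0,-8]],
  [[0,0,-1],[0,0,-8]],
  [[0,0,0],[0,0,0]],
], fingers=1)

```text
clock: 2.2
eef_pos: [234.1, -579.9, 278.3]
eef_rot: [0.921, 0.39, 0.0, 0.001]
ft_force: [0.4, -1.1, -0.3]
finger_gap: 87.1
grasp_force: 0.0
```

>>> arm_command([
  [[0,0,0],[0,0,-9]],
  [[0,0,0],[0,0,-9]],
  [[0,0,0],[0,0,-9]],
  [[0,0,0],[0,0,-9]],
  [[0,0,0],[0,0,-9]],
  [[4.9,3.4,0],[0,0,0]],
  [[4.9,3.4,0],[0,0,0]],
  [[4.9,3.4,0],[0,0,0]],
])

```text
clock: 3.2
eef_pos: [334.2, -429.1, 277.0]
eef_rot: [0.702, 0.712, 0.0, -0.0]
ft_force: [0.6, -0.6, 0.5]
finger_gap: 86.8
grasp_force: 0.0
```

>>> arm_command([
  [[4.9,3.4,0],[0,0,0]],
  [[4.9,3.4,0],[0,0,0]],
  [[4.9,3.4,0],[0,0,0]],
  [[4.9,3.4,0],[0,0,0]],
  [[4.9,3.4,0],[0,0,0]],
  [[4.9,3.4,0],[0,0,0]],
  [[4.9,3.4,0],[0,0,0]],
  [[4.9,3.4,0],[0,0,0]],
])

```text
clock: 4.2
eef_pos: [599.4, -32.8, 277.1]
eef_rot: [0.703, 0.712, -0.0, 0.0]
ft_force: [1.6, -0.8, 0.5]
finger_gap: 87.0
grasp_force: 0.0
```

>>> arm_command([
  [[2.5,2.1,4],[0,0,1.5]],
  [[2.4,2.1,4],[0,0,0]],
  [[0,0,0],[0,0,0]],
  [[0,0,0],[0,0,0]],
])

```text
clock: 4.7
eef_pos: [640.5, 14.5, 197.9]
eef_rot: [0.711, 0.703, -0.0, 0.0]
ft_force: [-0.2, -0.5, 0.3]
finger_gap: 87.1
grasp_force: 0.0
```

Run:
```python
from h import *
s=ctrl.state(); im,d=ctrl.snapshot("wrist"); cv2.imwrite("pics/w1.png",im); print(pose(s)[0])
o=ctrl.regions_of("wrist","shaft")
for r in o[:3]:
    m=r["region"]&(d>0); P=pts("wrist",np.argwhere(m)[:,::-1],d[m],s)
    q=P[P[:,2]>52]
    print(r["conf"],np.round(r["xy"]),len(q),q.min(0).round(1),q.max(0).round(1),q.mean(0).round(1),np.polyfit(q[:,1],q[:,0],1))
    # bands: copper
    hs=cv2.cvtColor(im,cv2.COLOR_BGR2HSV); b=m&(hs[...,1]>90); B=pts("wrist",np.argwhere(b)[:,::-1],d[b],s); B=B[B[:,2]>60]
    if len(B): print("bands",len(B),np.percentile(B,2,0).round(1),np.percentile(B,98,0).round(1))
for l in("shaft","slot_near","slot_far","stop_grip","stop_face","cradle"): print(l,[(round(r["conf"],2),np.round(r["xy"]).tolist(),ray("wrist",r["xy"],{"shaft":55,"stop_grip":70,"cradle":0}.get(l,78),s).round(1)) for r in ctrl.spot_point("wrist",l)[:2]])
```

```text
[640.49906106  14.52417672 197.89824239]Traceback (most recent call last):
  File "<stdin>", line 7, in <module>
    return umr_minimum(a, axis, None, out, keepdims, initial, where)
ValueError: zero-size array to reduction operation minimum which has no identity
```

View pics/w1.png

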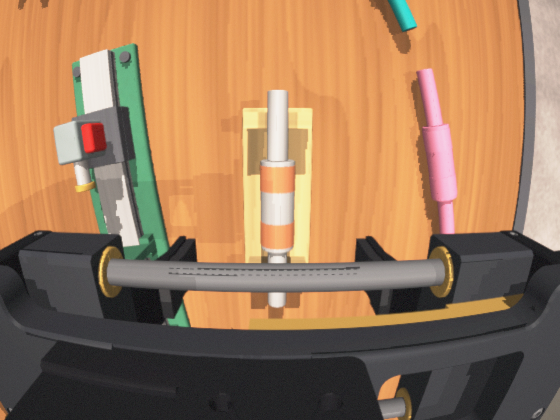

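The wrist view shows the copper-banded shaft centred at about (278,205), rows 90–305. The stop with its red button is at (80,140), and the gripper hides the lower part.

Run:
```python
from h import *
s=ctrl.state(); im,d=ctrl.snapshot("wrist")
for (u,v) in((278,130),(278,180),(278,205),(278,240),(278,95),(225,200),(100,100),(70,140)): print(u,v,d[v,u],pts("wrist",[(u,v)],d[v,u],s).round(1))
for r in ctrl.regions_of("wrist","shaft")[:4]: print(r["conf"],np.round(r["xy"]),r["region"].sum())
for l in("shaft","slot_near","slot_far","stop_grip","stop_face","cradle"): print(l,[(round(r["conf"],2),np.round(r["xy"]).tolist(),ray("wrist",r["xy"],{"shaft":55,"stop_grip":70,"cradle":0}.get(l,78),s).round(1)) for r in ctrl.spot_point("wrist",l)[:2]])
for v in(95,160,250,303): print(v,ray("wrist",(278,v),55+(15 if v in(160,250) else 9 if v==95 else 0),s).round(1))
```

```text
278 130 265.38693 [[643.6  79.4  63.6]]
278 180 268.08255 [[643.1  38.4  71.6]]
278 205 274.21 [[642.9  16.9  70.8]]
278 240 281.8525 [[642.7 -14.4  71.1]]
278 95 257.86145 [[643.9 108.9  63.7]]
225 200 344.8343 [[586.9   5.4   0.9]]
100 100 287.74527 [[461.9 120.1  30.1]]
70 140 238.82602 [[463.5  82.2  90.5]]
0.84 [272. 186.] 5020
0.82 [437. 152.] 3536
0.62 [401.  17.] 559
shaft [(0.8, [439.0, 163.0], array([796.9,  52.9,  55. ])), (0.66, [276.0, 202.0], array([641.1,  15.7,  55. ]))]
slot_near [(0.73, [78.0, 140.0], array([464.2,  81.6,  78. ]))]
slot_far [(0.24, [138.0, 235.0], array([517.3,  -7.8,  78. ]))]
stop_grip [(0.82, [82.0, 140.0], array([462.6,  80.5,  70. ]))]
stop_face [(0.67, [82.0, 190.0], array([463.4,  35.5,  78. ]))]
cradle [(0.62, [138.0, 235.0], array([479.5, -35.6,   0. ])), (0.17, [86.0, 186.0], array([416.,  25.,   0.]))]
95 [643.9 108.9  64. ]
160 [643.3  54.8  70. ]
250 [642.6 -24.3  70. ]
303 [642.3 -88.1  55. ]
```

>>> arm_command([
  [[0.1,0.2,4],[0,0,0]],
  [[0,0,4],[0,0,0]],
  [[0,0,3.5],[0,0,0]],
  [[0,0,1.5],[0,0,0]],
  [[0,0,0.7],[0,0,0]],
  [[0,0,0],[0,0,0]],
])

```text
clock: 5.95
eef_pos: [642.9, 16.1, 61.3]
eef_rot: [0.71, 0.704, 0.0, 0.0]
ft_force: [0.3, -0.6, 1.3]
finger_gap: 87.1
grasp_force: 0.0
```

>>> arm_command([
  [[0,0,0],[0,0,0]],
  [[0,0,0],[0,0,0]],
  [[0,0,0],[0,0,0]],
  [[0,0,0],[0,0,0]],
  [[0,0,0],[0,0,0]],
  [[0,0,0],[0,0,0]],
], fingers=0)

```text
clock: 6.7
eef_pos: [642.5, 16.0, 60.6]
eef_rot: [0.71, 0.704, -0.0, 0.0]
ft_force: [0.1, -1.1, 0.7]
finger_gap: 34.7
grasp_force: 0.0
```

>>> arm_command([
  [[0,0,0],[0,0,0]],
  [[0,0,0],[0,0,0]],
  [[0,0,0],[0,0,0]],
])

```text
clock: 7.08
eef_pos: [642.1, 16.0, 60.5]
eef_rot: [0.71, 0.704, -0.0, -0.0]
ft_force: [-3.1, -0.3, 3.4]
finger_gap: 29.6
grasp_force: 30.0
```

>>> arm_command([
  [[0,0,-0.5],[0,0,0]],
  [[0,0,-1.5],[0,0,0]],
  [[0,0,-3],[0,0,0]],
  [[0,0,-3],[0,0,0]],
  [[0,0,-1],[0,0,0]],
  [[0,0,0],[0,0,0]],
])

```text
clock: 7.82
eef_pos: [642.6, 15.9, 150.9]
eef_rot: [0.71, 0.704, 0.0, 0.0]
ft_force: [-0.3, -0.5, -6.3]
finger_gap: 29.4
grasp_force: 30.0
```

>>> arm_command([
  [[-1,-1,-3.5],[0,0,0]],
  [[-3.5,-2.5,-3.4],[0,0,0]],
  [[-4,-3,0],[0,0,0]],
  [[-4,-3,0],[0,0,0]],
  [[-4,-3,0],[0,0,0]],
  [[-3.5,-2,0],[0,0,0]],
  [[-1.6,-0.8,0],[0,0,-7]],
  [[0,0,0],[0,0,0]],
])

```text
clock: 8.82
eef_pos: [486.1, -200.2, 218.2]
eef_rot: [0.667, 0.745, -0.001, -0.001]
ft_force: [-0.4, 0.3, -5.3]
finger_gap: 29.6
grasp_force: 30.0
```

Run:
```python
from h import *
import pickle
s=ctrl.state(); im,d=ctrl.snapshot("wrist"); cv2.imwrite("pics/w2.png",im); np.save("pics/w2.npy",d); pickle.dump(s,open("pics/w2.pkl","wb")); print(pose(s)[0],s["qvel"].round(3))
print(s["eef_rot"])
for l in("slot_near","slot_far","stop_grip","stop_face","shaft"): print(l,[(round(r["conf"],2),np.round(r["xy"]).tolist(),ray("wrist",r["xy"],{"stop_grip":70}.get(l,78),s).round(1)) for r in ctrl.spot_point("wrist",l)[:2]])
yy,xx=np.mgrid[:420,:560]; P=pts("wrist",np.c_[xx.ravel(),yy.ravel()],d.ravel(),s).reshape(420,560,3)
np.save("pics/P2.npy",P)
for y0 in(-39,-158):
    m=(d>0)&(abs(P[...,1]-y0)<14)&(abs(P[...,0]-480)<50)&(abs(P[...,2]-104)<5)
    q=P[m]; print(y0,len(q),q.mean(0).round(1),np.percentile(q,[1,99],axis=0).round(1).tolist() if len(q) else '')
```

```text
[ 486.14247661 -200.1710809   218.23480903] [-0.033  0.005 -0.032 -0.011 -0.014  0.    -0.085]
[ 6.66963002e-01  7.45090085e-01 -6.13174799e-04 -8.62232785e-04]
slot_near [(0.74, [284.0, 24.0], array([474.8, -41. ,  78. ])), (0.63, [104.0, 317.0], array([ 306.2, -352.3,   78. ]))]
slot_far [(0.65, [286.0, 160.0], array([ 489.8, -159.2,   78. ])), (0.18, [274.0, 274.0], array([ 491.7, -267.5,   78. ]))]
stop_grip []
stop_face [(0.28, [285.0, 41.0], array([477.8, -57. ,  78. ])), (0.17, [428.0, 26.0], array([605.3, -15.5,  78. ]))]
shaft [(0.76, [438.0, 251.0], array([ 654.1, -228.7,   78. ])), (0.68, [274.0, 276.0], array([ 492. , -269.1,   78. ]))]
-39 440 [476.6 -41.5 103.2] [[446.7, -49.1, 99.2], [505.7, -33.0, 107.1]]
-158 311 [ 496.5 -159.1  103.5] [[459.7, -167.5, 99.3], [519.4, -152.0, 106.4]]
```

View pics/w2.png

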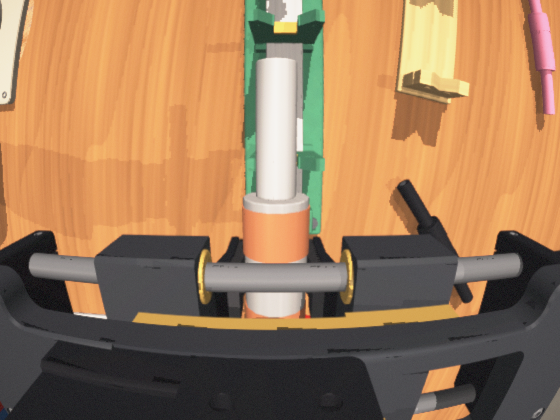

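The wrist view shows the held shaft with its journal at (277,60–195), the near upright at (286,25) and the far upright behind it at about row 160. Both upright tops measure z≈103 and lie about 119 mm apart, as specified.

Run:
```python
from h import *
import pickle
s=pickle.load(open("pics/w2.pkl","rb")); P=np.load("pics/P2.npy"); p,q=pose(s)
T=q.inv().apply((P-p).reshape(-1,3)).reshape(P.shape)
# held shaft in tool frame: journal
for nm,a,b,h in(("journal",45,95,13),("body",12,38,19)):
    m=(T[...,0]>a)&(T[...,0]<b)&(abs(T[...,1])<h)&(T[...,2]>-25)&(T[...,2]<20)
    q2=T[m]; c=q2[abs(q2[:,1]-np.median(q2[:,1]))<3]
    print(nm,len(q2),q2[:,1].min(),q2[:,1].max(),np.polyfit(q2[:,0],q2[:,1],1),"z",np.polyfit(c[:,0],c[:,2],1),c[:,2].mean())
m=(abs(T[...,1])<9)&(abs(T[...,2])<20)&(T[...,0]>20)
print("front end x",np.percentile(T[m][:,0],[90,99,100]))
```

```text
journal 4903 -9.243730011187921 9.040267192514575 [ 0.00118304 -0.15698516] z [-0.00527793 -3.59379307] -3.9631486673251093
body 3994 -15.456871049509491 18.989034475901143 [ 0.004434   -0.28394246] z [  0.03458031 -11.12869554] -10.229198835773555
front end x [89.81374042 97.14303784 98.24950425]
```

>>> arm_command([
  [[4,0.3,0],[0,0,0]],
  [[4,0.3,0],[0,0,0]],
  [[2.8,0.2,3],[0,0,0]],
  [[0,0,4],[0,0,0]],
  [[0,0,2],[0,0,0]],
  [[0,0,0],[0,0,0]],
  [[0,0,0],[0,0,0]],
])

```text
clock: 10.0
eef_pos: [484.1, -90.2, 130.6]
eef_rot: [0.666, 0.746, 0.0, 0.001]
ft_force: [0.9, 0.1, -5.3]
finger_gap: 29.3
grasp_force: 30.0
```

```bash
cat > up.py <<'E'
from h import *
s=ctrl.state(); im,d=ctrl.snapshot("wrist"); cv2.imwrite("pics/w3.png",im); p,q=pose(s); print(p,s["eef_rot"],s["ft_force"])
yy,xx=np.mgrid[:420,:560]; P=pts("wrist",np.c_[xx.ravel(),yy.ravel()],d.ravel(),s).reshape(420,560,3)
T=q.inv().apply((P-p).reshape(-1,3)).reshape(P.shape)
for x0 in(51,-69):
    m=(d>0)&(abs(T[...,0]-x0)<14)&(abs(T[...,1])<45)&(abs(P[...,2]-103.5)<3); t=T[m]
    if len(t): print(x0,len(t),"y ext",np.percentile(t[:,1],[1,99]).round(2),"x",np.percentile(t[:,0],[2,98]).round(1),"z",P[m][:,2].mean().round(1),"inner",np.sort(t[:,1])[[0,-1]])
    if len(t): print("hist",np.histogram(t[:,1],np.arange(-36,38,4)))
m=(T[...,0]>65)&(T[...,0]<95)&(abs(T[...,1])<13)&(T[...,2]>-25)&(T[...,2]<20); t=T[m]; print("journal",t[:,1].min(),t[:,1].max())
for l in("slot_near","slot_far","stop_grip","stop_face"): print(l,[(round(r["conf"],2),np.round(r["xy"]).tolist(),ray("wrist",r["xy"],{"stop_grip":70}.get(l,78),s).round(1)) for r in ctrl.spot_point("wrist",l)[:2]])
E
python3 up.py
```

```text
[484.05972913 -90.22466026 130.59944495] [6.65867825e-01 7.46069364e-01 3.91240677e-04 6.24864599e-04] [ 0.9389873   0.06863133 -5.27269975]
51 893 y ext [-31.82  27.68] x [45.1 55. ] z 103.7 inner [-32.09594144  27.94531251]
hist (array([  3, 155, 135, 149,   0,   0,   0,   0,   0,   0,   0,   0,   0,
       156, 144, 151,   0,   0]), array([-36, -32, -28, -24, -20, -16, -12,  -8,  -4,   0,   4,   8,  12,
        16,  20,  24,  28,  32,  36]))
journal -9.155583621777312 9.097014410332502
slot_near []
slot_far []
stop_grip [(0.16, [459.0, 117.0], array([597.3,   4.7,  70. ])), (0.15, [278.0, 278.0], array([ 489.3, -121.2,   70. ]))]
stop_face [(0.67, [273.0, 28.0], array([467.6,  37.1,  78. ]))]
```

View pics/w3.png

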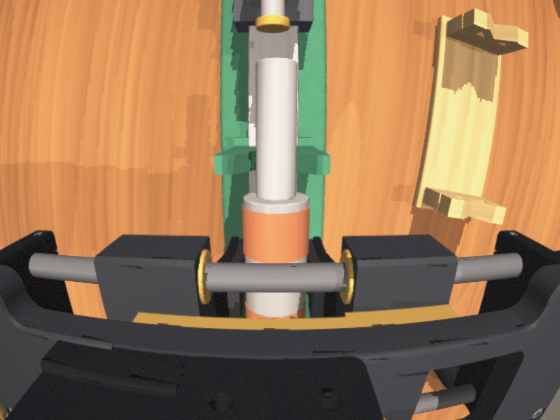

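>>> arm_command([
  [[-0.2,-0.2,0],[0,0,0]],
  [[0,0,1],[0,0,0]],
  [[0,0,0.8],[0,0,0]],
  [[0,0,0.8],[0,0,0]],
  [[0,0,0.6],[0,0,0]],
  [[0,0,0.4],[0,0,0]],
  [[0,0,0],[0,0,0]],
])

```text
clock: 11.12
eef_pos: [481.9, -92.5, 93.5]
eef_rot: [0.666, 0.746, 0.0, 0.0]
ft_force: [2.6, 0.1, -7.4]
finger_gap: 29.2
grasp_force: 30.0
```

>>> arm_command([
  [[0,0,0.4],[0,0,0]],
  [[0,0,0.3],[0,0,0]],
  [[0,0,0.15],[0,0,0]],
  [[0,0,0],[0,0,0]],
])

```text
clock: 11.62
eef_pos: [481.6, -92.7, 85.0]
eef_rot: [0.666, 0.746, 0.0, 0.0]
ft_force: [1.3, 0.0, -5.4]
finger_gap: 29.1
grasp_force: 30.0
```

>>> arm_command([
  [[0,0,0.1],[0,0,0]],
  [[0,0,0.1],[0,0,0]],
  [[0,0,0],[0,0,0]],
])

```text
clock: 12.0
eef_pos: [481.6, -92.7, 83.4]
eef_rot: [0.666, 0.746, -0.0, 0.0]
ft_force: [-1.3, -0.2, 0.2]
finger_gap: 29.0
grasp_force: 30.0
```

>>> arm_command([
  [[0,0,0.07],[0,0,0]],
  [[0,0,0],[0,0,0]],
])

```text
clock: 12.25
eef_pos: [481.7, -92.7, 83.2]
eef_rot: [0.666, 0.746, -0.0, 0.0]
ft_force: [-4.1, 1.6, 10.8]
finger_gap: 28.9
grasp_force: 30.0
```

>>> arm_command([
  [[0,0,0],[0,0,0]],
  [[0,0,0],[0,0,0]],
  [[0,0,0],[0,0,0]],
  [[0,0,0],[0,0,0]],
], fingers=0.8)

```text
clock: 12.75
eef_pos: [481.6, -92.6, 82.3]
eef_rot: [0.666, 0.746, 0.0, 0.0]
ft_force: [-1.0, 0.5, 0.1]
finger_gap: 61.1
grasp_force: 0.0
```

>>> arm_command([
  [[0,0,-0.5],[0,0,0]],
  [[0,0,-4],[0,0,0]],
  [[0,0,-5],[0,0,0]],
  [[0,0,-4],[0,0,0]],
  [[0,0,0],[0,0,0]],
  [[0,0,0],[0,0,0]],
])

```text
clock: 13.5
eef_pos: [481.2, -92.7, 216.9]
eef_rot: [0.666, 0.746, -0.0, -0.0]
ft_force: [0.6, -0.2, 0.4]
finger_gap: 69.4
grasp_force: 0.0
```

Run:
```python
from h import *
s=ctrl.state(); im,d=ctrl.snapshot("wrist"); cv2.imwrite("pics/w4.png",im); p,q=pose(s); print(p,s["eef_rot"],s["ft_force"],s["finger_gap"])
yy,xx=np.mgrid[:420,:560]; P=pts("wrist",np.c_[xx.ravel(),yy.ravel()],d.ravel(),s).reshape(420,560,3)
# cradle frame
a=np.deg2rad(6.5); ex=np.array([np.cos(a),np.sin(a)]); ey=np.array([-np.sin(a),np.cos(a)]); near=np.array([476.35,-40.75]); o=near+5*ey
L=np.dstack([(P[...,:2]-o)@ex,(P[...,:2]-o)@ey,P[...,2]]); np.save("pics/L4.npy",L)
def st(n,m):
    q=L[m&(d>0)]; print(n,len(q),np.percentile(q,[1,50,99],axis=0).round(1).tolist() if len(q) else "")
for lo,hi in((-150,-130),(-115,-100),(-90,-40),(-22,-12),(0,30)): st(f"shaft y{lo}",(abs(L[...,0])<3)&(L[...,1]>lo)&(L[...,1]<hi)&(L[...,2]>50)&(L[...,2]<110))
st("shaft end",(abs(L[...,0])<7)&(L[...,1]>5)&(L[...,1]<52)&(abs(L[...,2]-83)<8))
st("block top",(abs(L[...,0])<40)&(L[...,1]>60)&(L[...,1]<170)&(abs(L[...,2]-90)<5))
st("face rod",(abs(L[...,0])<12)&(L[...,1]>52)&(L[...,1]<100)&(abs(L[...,2]-82)<10))
for l in("stop_grip","stop_face","shaft"): print(l,[(round(r["conf"],2),np.round(r["xy"]).tolist(),ray("wrist",r["xy"],{"stop_grip":70}.get(l,78),s).round(1)) for r in ctrl.spot_point("wrist",l)[:2]])
```

```text
[481.21966705 -92.66479889 216.90728359] [ 6.65963502e-01  7.45984286e-01 -2.21072884e-04 -9.53493563e-05] [ 0.55919897 -0.15141723  0.36825392] 69.36365433015276
shaft y-150 60 [[-2.6, -149.6, 85.6], [-0.3, -144.3, 87.1], [2.1, -138.9, 88.5]]
shaft y-115 49 [[-2.6, -107.7, 85.4], [0.1, -104.2, 86.8], [2.8, -101.3, 88.1]]
shaft y-90 401 [[-2.5, -89.4, 91.8], [-0.0, -64.1, 93.5], [2.6, -40.2, 95.0]]
shaft y-22 90 [[-2.6, -21.9, 85.8], [-0.1, -17.1, 87.5], [2.4, -12.0, 94.8]]
shaft y0 256 [[-2.6, 0.4, 85.5], [-0.1, 15.2, 87.2], [2.3, 30.0, 88.7]]
shaft end 736 [[-6.7, 5.3, 83.2], [-0.1, 22.7, 86.6], [6.5, 40.3, 88.5]]
block top 1086 [[-17.4, 73.0, 85.1], [-1.8, 105.3, 90.4], [9.6, 119.6, 92.8]]
face rod 670 [[-11.0, 72.4, 72.7], [-0.2, 84.4, 84.8], [8.9, 99.9, 89.4]]
stop_grip [(0.83, [275.0, 12.0], array([461.1,  79.7,  70. ])), (0.3, [278.0, 297.0], array([ 494.1, -188.3,   70. ]))]
stop_face [(0.86, [278.0, 55.0], array([467.9,  37.4,  78. ]))]
shaft [(0.89, [542.0, 116.0], array([756.,  40.,  78.])), (0.78, [275.0, 211.0], array([481.4, -97.4,  78. ]))]
```

View pics/w4.png

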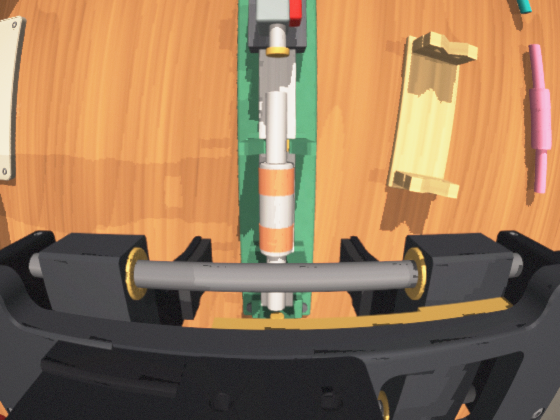

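The shaft sits level: journal tops are at z≈87 on both sides and the body top is at 93.5, with its centre at local y ≈ −59. Next is the stop.

>>> arm_command([
  [[4,0.1,0],[0,0,0]],
  [[4,0,0],[0,0,0]],
  [[4,0,2],[0,0,0]],
  [[2.5,0,2],[0,0,0]],
  [[0,0,0],[0,0,0]],
  [[0,0,0],[0,0,0]],
], fingers=1)

```text
clock: 14.45
eef_pos: [466.3, 50.8, 177.4]
eef_rot: [0.666, 0.746, -0.0, -0.0]
ft_force: [0.3, -0.5, 0.8]
finger_gap: 86.8
grasp_force: 0.0
```

```bash
cat > st.py <<'E'
from h import *
a=np.deg2rad(6.5); ex=np.array([np.cos(a),np.sin(a)]); ey=np.array([-np.sin(a),np.cos(a)]); o=np.array([476.35,-40.75])+5*ey
loc=lambda p:np.r_[(p[:2]-o)@ex,(p[:2]-o)@ey,p[2]].round(1)
if __name__=="__main__":
    s=ctrl.state(); im,d=ctrl.snapshot("wrist"); cv2.imwrite("pics/w5.png",im); p,q=pose(s); print("tcp",loc(p),s["eef_rot"],s["ft_force"])
    yy,xx=np.mgrid[:420,:560]; P=pts("wrist",np.c_[xx.ravel(),yy.ravel()],d.ravel(),s).reshape(420,560,3)
    L=np.dstack([(P[...,:2]-o)@ex,(P[...,:2]-o)@ey,P[...,2]])
    def st(n,m):
        q=L[m&(d>0)]; print(n,len(q),np.percentile(q,[1,50,99],axis=0).round(1).tolist() if len(q) else "")
    w=(abs(L[...,0])<50)&(L[...,1]>60)&(L[...,1]<170)
    st("block top",w&(abs(L[...,2]-90)<2)); hs=cv2.cvtColor(im,cv2.COLOR_BGR2HSV); red=(hs[...,1]>170)&((hs[...,0]<5)|(hs[...,0]>174))&w&(L[...,2]>55)
    st("red",red); st("saddle",w&(abs(L[...,2]-43)<2)); st("rail",(abs(L[...,0])<50)&(L[...,1]>10)&(L[...,1]<210)&(abs(L[...,2]-30)<2))
    st("shaft end",(abs(L[...,0])<5)&(L[...,1]>5)&(L[...,1]<55)&(abs(L[...,2]-83)<8))
    st("face",(abs(L[...,0])<15)&(L[...,1]>55)&(L[...,1]<95)&(abs(L[...,2]-78)<11))
    for l in("stop_grip","stop_face"): print(l,[(round(r["conf"],2),np.round(r["xy"]).tolist(),loc(ray("wrist",r["xy"],{"stop_grip":70}.get(l,78),s))) for r in ctrl.spot_point("wrist",l)[:2]])
E
python3 st.py
```

```text
tcp [  0.4  87.1 177.4] [ 6.66130770e-01  7.45834955e-01 -1.24242518e-04 -5.23879590e-05] [ 0.25739099 -0.46642616  0.79941397]
block top 1814 [[-17.6, 74.2, 88.3], [-3.7, 118.0, 90.9], [9.7, 135.4, 92.0]]
red 479 [[10.6, 106.2, 65.8], [15.0, 119.7, 83.5], [20.1, 130.9, 85.3]]
saddle 1718 [[-27.9, 90.5, 41.6], [3.0, 134.3, 43.2], [27.9, 145.3, 44.6]]
rail 4395 [[-17.6, 30.4, 28.9], [0.5, 161.4, 30.6], [17.8, 208.5, 31.9]]
shaft end 279 [[-4.5, 5.6, 85.0], [-0.2, 16.8, 86.9], [4.8, 27.4, 88.5]]
face 605 [[-9.3, 72.9, 78.2], [-0.2, 82.1, 85.1], [9.0, 94.7, 88.8]]
stop_grip [(0.73, [274.0, 179.0], array([ -0.9, 115.6,  70. ]))]
stop_face [(0.95, [276.0, 237.0], array([ 0.6, 72. , 78. ]))]
```

View pics/w5.png

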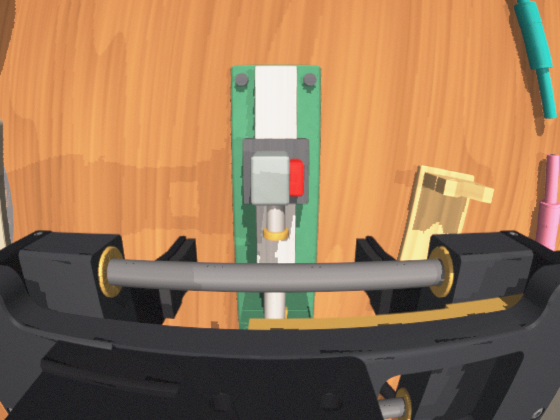

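>>> arm_command([
  [[3,-0.3,0],[0,0,0]],
  [[0,0,4],[0,0,0]],
  [[0,0,4],[0,0,0]],
  [[0,0,1.5],[0,0,0]],
  [[0,0,0.6],[0,0,0]],
  [[0,0,0],[0,0,0]],
  [[0,0,0],[0,0,0]],
])

```text
clock: 15.48
eef_pos: [460.6, 81.0, 77.4]
eef_rot: [0.666, 0.746, 0.001, 0.001]
ft_force: [-0.6, 0.5, 0.4]
finger_gap: 87.0
grasp_force: 0.0
```

```bash
python3 -c "
from st import *
s=ctrl.state();print(loc(np.array(s['eef_pos'])),s['ft_force'])"
```

```text
[ -1.9 117.8  77.4] [-0.62419456  0.46660904  0.39393716]
```

Well placed; now I close on the stop.

>>> arm_command([
  [[0,0,0.1],[0,0,0]],
  [[0,0,0],[0,0,0]],
  [[0,0,0],[0,0,0]],
  [[0,0,0],[0,0,0]],
  [[0,0,0],[0,0,0]],
  [[0,0,0],[0,0,0]],
  [[0,0,0],[0,0,0]],
  [[0,0,0],[0,0,0]],
], fingers=0)

```text
clock: 16.48
eef_pos: [460.0, 81.1, 75.5]
eef_rot: [0.666, 0.746, 0.0, 0.0]
ft_force: [0.9, 0.6, 3.5]
finger_gap: 29.6
grasp_force: 30.0
```

>>> arm_command([
  [[0,0,0],[0,0,0]],
  [[0,0,0],[0,0,0]],
])

```text
clock: 16.73
eef_pos: [460.0, 81.0, 75.5]
eef_rot: [0.666, 0.746, 0.0, 0.0]
ft_force: [0.9, -0.4, 3.2]
finger_gap: 29.8
grasp_force: 30.0
```

>>> arm_command([
  [[-0.3,0,0],[0,0,0]],
  [[-0.5,0,0],[0,0,0]],
  [[-0.5,0,0],[0,0,0]],
  [[-0.5,0,0],[0,0,0]],
  [[-0.5,0,0],[0,0,0]],
  [[-0.3,0,0],[0,0,0]],
  [[0,0,0],[0,0,0]],
])

```text
clock: 17.6
eef_pos: [463.0, 54.3, 75.5]
eef_rot: [0.666, 0.746, -0.0, 0.0]
ft_force: [1.0, -1.2, 5.6]
finger_gap: 29.8
grasp_force: 30.0
```

>>> arm_command([
  [[-0.2,0,0],[0,0,0]],
  [[-0.2,0,0],[0,0,0]],
  [[-0.15,0,0],[0,0,0]],
  [[-0.15,0,0],[0,0,0]],
  [[-0.15,0,0],[0,0,0]],
  [[-0.15,0,0],[0,0,0]],
])

```text
clock: 18.35
eef_pos: [463.9, 46.2, 75.5]
eef_rot: [0.666, 0.746, 0.001, -0.0]
ft_force: [0.6, 6.0, 4.5]
finger_gap: 30.2
grasp_force: 30.0
```

>>> arm_command([
  [[-0.1,0,0],[0,0,0]],
  [[-0.1,0,0],[0,0,0]],
  [[0,0,0],[0,0,0]],
])

```text
clock: 18.73
eef_pos: [464.2, 44.1, 75.5]
eef_rot: [0.666, 0.746, 0.001, -0.0]
ft_force: [0.2, 5.7, 4.9]
finger_gap: 29.9
grasp_force: 30.0
```

>>> arm_command([
  [[-0.1,0,0],[0,0,0]],
  [[-0.1,0,0],[0,0,0]],
  [[-0.05,0,0],[0,0,0]],
])

```text
clock: 19.1
eef_pos: [464.4, 41.7, 75.5]
eef_rot: [0.666, 0.746, 0.001, -0.0]
ft_force: [-0.2, 6.6, 4.2]
finger_gap: 30.1
grasp_force: 30.0
```

>>> arm_command([
  [[-0.1,0,0],[0,0,0]],
  [[-0.1,0,0],[0,0,0]],
  [[-0.05,0,0],[0,0,0]],
])

```text
clock: 19.48
eef_pos: [464.7, 39.3, 75.5]
eef_rot: [0.666, 0.746, 0.001, -0.0]
ft_force: [0.7, 5.5, 5.5]
finger_gap: 30.1
grasp_force: 30.0
```

>>> arm_command([
  [[-0.1,0,0],[0,0,0]],
  [[-0.1,0,0],[0,0,0]],
  [[-0.05,0,0],[0,0,0]],
])

```text
clock: 19.85
eef_pos: [464.8, 38.6, 75.5]
eef_rot: [0.665, 0.747, 0.001, -0.001]
ft_force: [-0.3, 14.6, 4.3]
finger_gap: 30.0
grasp_force: 30.0
```

>>> arm_command([
  [[-0.05,0,0],[0,0,0]],
  [[0,0,0],[0,0,0]],
])

```text
clock: 20.1
eef_pos: [464.8, 38.6, 75.5]
eef_rot: [0.665, 0.747, 0.002, -0.001]
ft_force: [-0.4, 14.5, 4.4]
finger_gap: 30.1
grasp_force: 30.0
```

>>> arm_command([
  [[0,0,0],[0,0,0]],
  [[0,0,0],[0,0,0]],
  [[0,0,0],[0,0,0]],
  [[0,0,0],[0,0,0]],
  [[0,0,0],[0,0,0]],
], fingers=1)

```text
clock: 20.72
eef_pos: [464.5, 34.9, 75.0]
eef_rot: [0.666, 0.746, -0.0, -0.0]
ft_force: [-0.9, 0.5, 0.2]
finger_gap: 72.0
grasp_force: 0.0
```

>>> arm_command([
  [[0,0,-1],[0,0,0]],
  [[0,0,-4],[0,0,0]],
  [[0,0,-5],[0,0,0]],
  [[-3,0,-4],[0,0,0]],
  [[-4,0,0],[0,0,0]],
  [[0,0,0],[0,0,0]],
  [[0,0,0],[0,0,0]],
])

```text
clock: 21.6
eef_pos: [472.7, -33.7, 215.6]
eef_rot: [0.666, 0.746, 0.0, -0.0]
ft_force: [0.8, 0.7, 0.3]
finger_gap: 87.1
grasp_force: 0.0
```

```bash
sed 's/w5.png/w6.png/; s/>60)/>40)/' st.py > st6.py; python3 st6.py
python3 - <<'E'
from st import *
im,d=ctrl.snapshot("scene"); a=im[150:330,150:420]; cv2.imwrite("pics/s6.png",im)
w=cv2.imread("pics/w6.png")[0:320,180:380]
cv2.imwrite("pics/c6.png",np.hstack([cv2.resize(w,(375,600),interpolation=cv2.INTER_CUBIC),cv2.resize(im[165:260,195:345],(425,600//2),interpolation=cv2.INTER_CUBIC).repeat(1,0) if 0 else cv2.copyMakeBorder(cv2.resize(im[175:255,205:335],(425,262),interpolation=cv2.INTER_CUBIC),0,338,0,0,cv2.BORDER_CONSTANT)]))
E
```

```text
tcp [ -2.8   2.5 215.6] [ 6.65867550e-01  7.46069960e-01  8.42887135e-05 -1.15409350e-04] [0.77369559 0.65586977 0.30250148]
block top 1352 [[-18.0, 57.8, 88.4], [-3.5, 74.8, 90.9], [9.5, 92.7, 92.0]]
red 323 [[11.2, 63.3, 81.3], [15.4, 75.8, 83.4], [19.7, 87.5, 85.3]]
saddle 1331 [[-27.3, 48.5, 41.6], [1.1, 79.4, 43.2], [27.6, 102.3, 44.8]]
rail 3833 [[-17.6, 12.4, 28.9], [0.2, 143.0, 30.6], [17.8, 202.3, 31.9]]
shaft end 699 [[-4.3, 5.5, 83.2], [-0.1, 31.2, 86.3], [5.0, 54.2, 89.3]]
face 268 [[-8.6, 55.1, 80.5], [11.3, 73.7, 84.0], [14.7, 92.8, 88.9]]
stop_grip [(0.57, [275.0, 121.0], array([-3.8, 75.9, 70. ]))]
stop_face [(0.63, [279.0, 175.0], array([-0. , 29.7, 78. ]))]
```

View pics/c6.png

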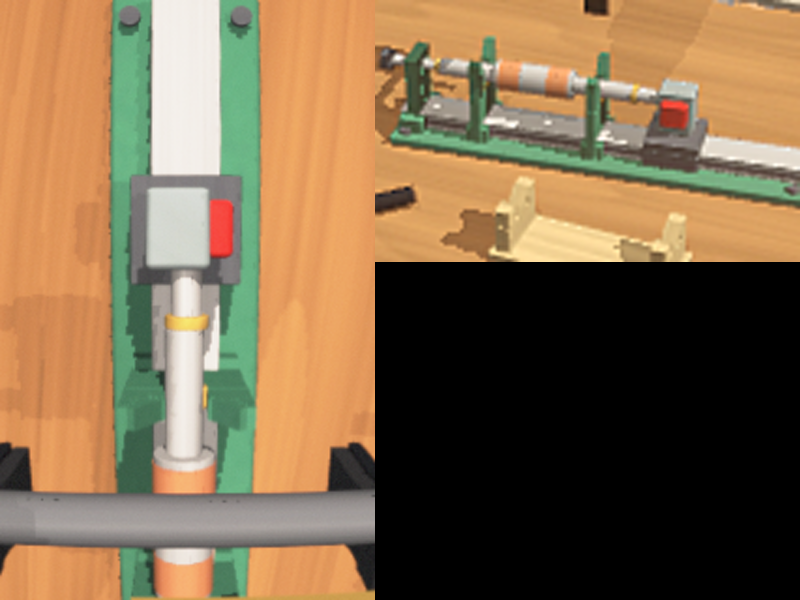

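The stop's brass face at (186,322) in the crop bears on the shaft, whose other end meets the thrust tip. The button is out again, and the block is at local y ≈ 75, where it was pushed.

```bash
python3 -c "
from cell import ctrl
print(ctrl.job_done())"
```

```text
the job is handed in; nothing more can be done
None
```

I handed the job in at about 22 s on the robot's clock. The shaft sits level in both slots and was pushed home against the thrust screw at about 15 N. The stop is locked against it with its button out; the result was checked only by camera and force readings.

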